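Hook a small shelf into a slotted stand and push it down until it locks

TASK

Hang the small steel shelf on the bench stand: pass its two rear tabs into the upper pair of slots in the two uprights, then push it down firmly but without forcing until it clicks fully home on both sides, and let go. The uprights are clamped slightly off the middle of the foot, so feel gently for the slots; leave the cup, the bottle and the slide box where they stand.

Things in the scene. Friction and masses are not known exactly. Their poses are not given: they have to be found in the camera images.
- stand: Fixed bench stand. Origin on the worktop in the plane of the uprights' front faces, at the foot's middle; x points into the slots (away from the robot), y left, z up. Foot 150 (x -45 to 105) x 200 x 8 mm. Two steel uprights 40 mm wide, 138 mm high, 110 mm apart on centres, on one carriage clamped up to 10 mm left or right of the middle (not measured, stays put); between them free above z = 25 mm.
- home (a point): Point on the stand's foot frame, 70 mm above its origin: where the shelf's origin is when fully home (web against the uprights), but for the unmeasured sideways offset along y of up to 10 mm. Each upright: front plate 4 mm thick, hollow 19 mm behind, two slots on its centre line 11 mm wide, the upper from 100 to 124 mm above the worktop, the lower 56 to 80 mm.
- catch_l (a joint): Left of two sprung rollers behind the upper slots, 0 = out, up to 0.006 m pushed aside. They bar the tab tips: the shelf alone stops on them about 5 mm above home; both together need about 7 to 14 N of downward push, then it snaps down, necks on the slots' lower edges (a rigid stop), and the rollers hold the tips down.
- catch_r (a joint): Right sprung roller, same as the left.
- shelf: Loose steel shelf, 0.25 to 0.46 kg, standing on its underside, steel, 150 mm long. Origin at the foot of the middle of its web's rear face; x to the rear (tab side), y along the web, z up. Web 10 mm thick (x -10 to 0), 50 mm high. Shelf plate x -80 to -10 mm, 4 mm thick, lips 12 to 14 mm high at front and ends.
- tab_l (a point): Lower tip of the left tab, at x 8, y 55, z 18 mm of the shelf. A tab is 8 mm wide and 20 mm high: a neck at z 30 to 38 mm, reaching 10.5 mm back from the web, and a lip (x 5.5 to 10.5 mm) hanging from it down to z 18 mm with a diamond tip. It goes straight in along the stand's x with the shelf's origin 83 to 85 mm above the worktop until the web touches the uprights.
- tab_r (a point): Lower tip of the right tab, at x 8, y -55, z 18 mm of the shelf; same as the left.
- grip (a point): Point on the web of the shelf, in the middle of its length and thickness, 42 mm above its underside; pinch the 10 mm web here from above, fingers closing along the shelf's x.
- cup: Bystander: white-lidded specimen cup, 63 mm wide, 65 mm high, origin under its middle.
- white_bottle: Bystander: small white reagent bottle, 33 mm wide, 58 mm high, origin under its middle.
- slides: Bystander: closed flat slide box, 60 x 85 x 35 mm, origin under its middle.

How it is judged:
By the outcome, as a careful person would: the job done as asked, in the order asked, and still so for the second after the job is handed in, with the robot touching nothing.
It also fails if it takes over 51 s, if anything falls off the work surface, if the arm or the gripper's body presses on something with over 40 N, if the wrist force passes 120 N, or if a joint passes its speed limit or range.

ROBOT

A 7-joint arm with a two-finger parallel gripper is mounted at the origin on a cart in front of the work surface, level with it; the furniture and walls round the work are solid. World frame = base frame: x ahead of the robot, y to its left, z up, the work surface at z = 0. Lengths are in m, angles in rad, forces in N, time in s.
With the tool pointing down it reaches from about 0.4 to 0.85 m from the base axis. Payload 10.4 kg.
Tool frame: the origin (TCP) lies at the very end of the fingers, on their centre line; the grasp point (between the pads) lies 19 mm behind it (manip.grip_point_offset is the distance from the TCP to the grasp point, in m); z points along the fingers, y is the line along which they close (so a half turn about z gives the same grasp; the last joint's range is limited). The gripper opens to 85 mm and grips with 20 to 120 N. Pads are 22 mm wide; open, the fingers measure 114 mm over their backs; the gripper's body (76 mm by 85 mm) begins 54 mm behind the grasp point. The pads swing forward as they close: fully open they stand 13 mm farther back than shut.
Start: joints at [-1.156, 0.332, -0.065, 1.46, 0.022, 1.35, -0.088], TCP at [0.265, 0.566, 0.231] pointing down, gripper open.
Joint ranges: [-2.6, 2.6], [-0.5, 2.12], [-1.47, 1.34], [0.16, 2.42], [-1.27, 4.41], [0.06, 2.06], [-2.6, 2.6]. Speed limits (rad/s): [2.22, 2.22, 2.79, 2.79, 3.14, 3.14, 3.14].

INTERFACE

Orientations are given as a unit quaternion [x, y, z, w].
In Python, from workcell import manip gives the robot as it stands. The module is installed in compiled form; this text tells all that it offers.
- The arm moves only by the shell command python3 -m inch 'ROWS' [OPENING] [FORCE]. ROWS is JSON, a list of rows, each a list of 2 entries, a list of its own where there are three numbers: the shift along the tool's x, y, z each as a share of 0.08 m, from -1 to 1, then the turn, a rotation vector about the tool's x, y, z each as a share of 45 degrees, from -1 to 1. A call has exactly 10 rows; each row is the pose to reach, as a shift and turn from the pose commanded when the call began, along the tool's axes at that moment; what a row does not reach only later rows make up. A row lasts 1/10 s, in which the tool goes at most 50 mm and 8.59 degrees, less where a joint would pass 70% of its speed; a pose out of reach is approached as far as the arm can. A call with a number of a shift or a turn outside -1 to 1 is refused whole. A call with a gripper value outside its range is refused whole. OPENING is the opening, from 0 (shut) to 1 (fully open), set as the call begins (- or left out, the last holds). The fingers move at their own pace and stop on an object; FORCE is the grip in N (left out, the last holds). Time passes only in rows, so rows that repeat a pose let the fingers close, or fill a call up. It gives the time, the measured TCP pose, the force, the opening and the grip force at its end, in the units of the state.
- manip.get_obs(): the state, without advancing time (a new reading comes with each control period).
- manip.camera(name): name is "scene" or "top"; returns the picture (420x560x3 uint8, red, green, blue); there is no depth.
- manip.camera_params(name): a dict with "fov_y" (degrees; the focal length in pixels is half the picture's height over the tangent of half this angle, whatever the lens; pixels are square), "cx", "cy" (the principal point, pixels), "camera_from_world" (4x4, takes a point from world to camera coordinates). Camera axes: x right, y up, looking along -z (the intrinsics and any distortion apply to the point x, -y, -z); pixel columns grow to the right and rows downward; lengths in m; the calibration is good to about 2 mm. A picture is of the moment at which its call begins. camera_params takes no time and is no camera call.
- manip.hand_in(): hands the job in; it is judged then, once.
The state is a dict: "clock": time; "joint_pos": joint angles; "joint_velocities": joint speeds; "tau": joint torques, N m; "position": TCP position; "ee_rot": TCP orientation; "ft_force": force on the tool from outside, world axes, zero at the start; "torque": the same for the moment, N m; "grip_width": opening from 0.0 (shut) to 1.0 (fully open); "grasp_force": force on a finger pad.
Only numpy, scipy, OpenCV 4.12 (cv2) and the standard library are available. Lean on these libraries where they do the work, as an engineer would, in place of code of your own. Each camera call takes 0.05 s, during which the arm holds its last target. There are 200 camera calls.

## Working session

There is one attempt and no reset: what is moved stays moved. The work goes in short steps, Python scripts to look and compute and a shell command to move; the robot and the scene stay as the last step left them, time stands still between calls to the robot, and variables do not carry over. Pictures are saved under pics/ and viewed, at most 10 in all, crops included, and the job is handed in when it is done.

```bash
mkdir -p pics; python3 - <<'E'
from workcell import manip
import cv2,numpy as np
for n in("scene","top"):
    im=manip.camera(n);cv2.imwrite(f"pics/{n}0.png",im[:,:,::-1]);p=manip.camera_params(n)
    print(n,{k:np.round(v,4).tolist() if not isinstance(v,str) else v for k,v in p.items()})
o=manip.get_obs()
print({k:np.round(v,4).tolist() for k,v in o.items()},manip.grip_point_offset)
E
```

```text
scene {'fov_y': 42.1216, 'cx': 285.7897, 'cy': 210.9789, 'camera_from_world': [[0.7717, -0.6356, -0.0219, -0.3852], [0.3825, 0.4363, 0.8144, -0.2834], [-0.5081, -0.6369, 0.5798, -0.9137], [0.0, 0.0, 0.0, 1.0]]}
top {'fov_y': 56.2742, 'cx': 283.1619, 'cy': 217.685, 'camera_from_world': [[0.0085, -0.9999, 0.0073, 0.0102], [0.982, 0.0097, 0.1887, -0.547], [-0.1888, 0.0055, 0.982, -0.9107], [0.0, 0.0, 0.0, 1.0]]}
{'clock': 0.1, 'joint_pos': [-1.1556, 0.3328, -0.0647, 1.4609, 0.0216, 1.3499, -0.0885], 'joint_velocities': [-0.0007, -0.0027, 0.0008, -0.0014, 0.0007, 0.0006, 0.0003], 'tau': [0.0018, -62.6738, 0.0494, -39.2428, 0.0164, 0.007, -0.0], 'position': [0.2648, 0.5657, 0.2306], 'ee_rot': [0.2172, 0.9761, -0.0006, -0.0001], 'ft_force': [-0.124, -0.1654, 0.2121], 'torque': [0.0252, 0.0383, 0.0416], 'grasp_force': 0.0, 'grip_width': 1.0019} 0.0187
```

View pics/scene0.png

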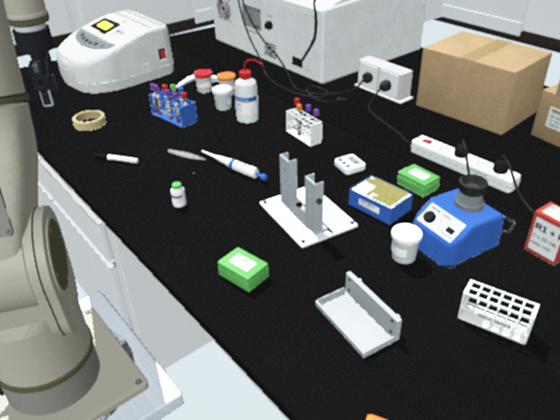

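View pics/top0.png

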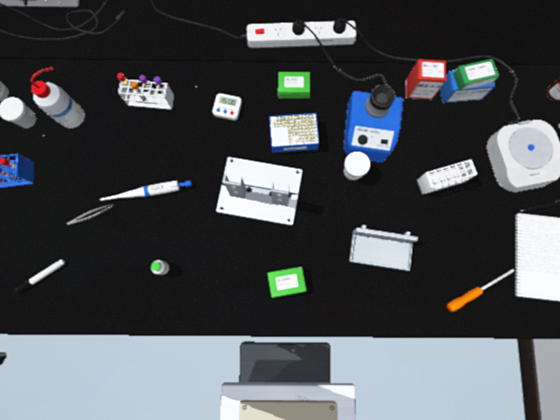

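The scene view shows the stand at about (305,205) and the shelf at (358,312). In the top view the stand is at (260,190) and the shelf at (383,250), with its tabs facing +x. I'll zoom in on the top view.

```bash
cat > h.py <<'E'
from workcell import manip
import cv2,numpy as np
def ray(n,u,v,z):
    p=manip.camera_params(n);T=np.array(p["camera_from_world"]);f=210/np.tan(np.radians(p["fov_y"]/2))
    d=T[:3,:3].T@np.array([(u-p["cx"])/f,-(v-p["cy"])/f,-1]);c=-T[:3,:3].T@T[:3,3]
    return c+d*(z-c[2])/d[2]
def proj(n,X):
    p=manip.camera_params(n);T=np.array(p["camera_from_world"]);f=210/np.tan(np.radians(p["fov_y"]/2))
    q=T[:3,:3]@np.array(X)+T[:3,3];return np.array([p["cx"]-f*q[0]/q[2],p["cy"]+f*q[1]/q[2]])
E
python3 - <<'E'
from h import *
im=cv2.imread("pics/top0.png")
cv2.imwrite("pics/c.png",cv2.resize(im[145:280,205:430],None,fx=3.5,fy=3.5,interpolation=cv2.INTER_CUBIC))
g=im.min(2)
for nm,(x0,y0,x1,y1),z in(("foot",(205,145,312,235),.008),("shelf",(340,215,430,280),.013)):
    m=np.zeros_like(g);m[y0:y1,x0:x1]=(g[y0:y1,x0:x1]>70)*255
    c=max(cv2.findContours(m,0,1)[0],key=cv2.contourArea);r=cv2.minAreaRect(c);b=cv2.boxPoints(r)
    P=np.array([ray("top",*q,z)[:2] for q in b]);print(nm,b.round(1).tolist(),P.round(4).tolist(),P.mean(0))
    print([np.linalg.norm(P[i]-P[i-1]).round(4) for i in range(4)],[np.degrees(np.arctan2(*(P[i]-P[i-1])[::-1])).round(2) for i in range(4)])
E
```

```text
foot [[215.0, 211.8000030517578], [225.0, 154.89999389648438], [302.8999938964844, 168.6999969482422], [292.8999938964844, 225.60000610351562]] [[0.569, 0.1903], [0.7228, 0.1702], [0.6871, -0.0359], [0.5351, -0.0101]] [0.62848073 0.07862825]
[np.float64(0.2033), np.float64(0.1551), np.float64(0.2092), np.float64(0.1542)] [np.float64(80.4), np.float64(-7.47), np.float64(-99.83), np.float64(170.36)]
shelf [[347.70001220703125, 261.3999938964844], [353.70001220703125, 222.39999389648438], [418.20001220703125, 232.39999389648438], [412.1000061035156, 271.3999938964844]] [[0.4447, -0.1474], [0.5439, -0.1651], [0.5197, -0.3284], [0.4213, -0.3077]] [ 0.48239904 -0.23714733]
[np.float64(0.162), np.float64(0.1008), np.float64(0.1651), np.float64(0.1005)] [np.float64(81.67), np.float64(-10.12), np.float64(-98.46), np.float64(168.12)]
```

View pics/c.png

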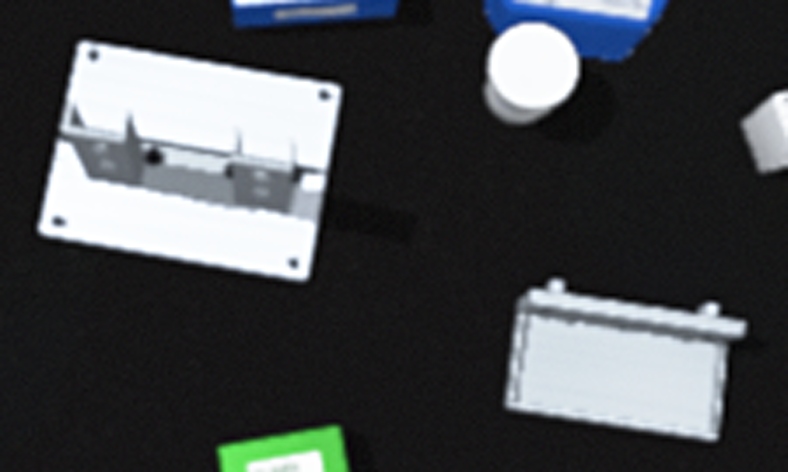

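The crop shows the foot's corners, the web's rear top edge from (530,290) to (747,322), tabs at (556,283) and (710,306), and faint slots on the uprights at about (107,148) and (262,173). I'll turn these into positions and zoom in on the uprights.

```bash
python3 - <<'E'
from h import *
k=lambda u,v:((u+.5)/3.5-.5+205,(v+.5)/3.5-.5+145)
def q(u,v,z): return ray("top",*k(u,v),z)[:2]
F=np.array([q(80,40,.008),q(341,87,.008),q(308,281,.008),q(38,236,.008)])
print("foot",F.round(4).tolist())
rl,rr,fr,fl=F;a=((rl-fl)+(rr-fr));yv=((rl-rr)+(fl-fr))
th1=np.degrees(np.arctan2(a[1],a[0]));th2=np.degrees(np.arctan2(-yv[0],yv[1]));print(th1,th2,np.linalg.norm(a)/2,np.linalg.norm(yv)/2)
th=np.radians((th1+th2)/2);R=np.array([[np.cos(th),-np.sin(th)],[np.sin(th),np.cos(th)]])
S=F.mean(0)-R@[.03,0];print("stand",S,np.degrees(th))
W=np.array([q(530,290,.05),q(747,322,.05)]);d=W[0]-W[1];print("web",W,W.mean(0),np.linalg.norm(d),np.degrees(np.arctan2(-d[0],d[1])))
T=np.array([q(556,283,.038),q(710,306,.038)]);d=T[0]-T[1];print("tabs",T,T.mean(0),np.linalg.norm(d),np.degrees(np.arctan2(-d[0],d[1])))
B=np.array([q(505,408,.0),q(718,440,.0)]);d=B[0]-B[1];print("front",B,B.mean(0),np.linalg.norm(d),np.degrees(np.arctan2(-d[0],d[1])))
for n,u,v,z in(("L",105,150,.112),("R",262,173,.112),("R2",260,187,.068)): print(n,R.T@(q(u,v,z)-S))
im=cv2.imread("pics/top0.png");im2=cv2.imread("pics/scene0.png")
o=np.zeros((560,780,3),np.uint8)
A=cv2.resize(im[165:215,215:302],None,fx=8,fy=8,interpolation=cv2.INTER_CUBIC);o[:400,:390]=A[:400,:696][:, :390]
o[:400,390:]=A[:400,306:696]
cv2.imwrite("pics/d.png",A)
C=cv2.resize(im2[145:245,255:360],None,fx=5.5,fy=5.5,interpolation=cv2.INTER_CUBIC);cv2.imwrite("pics/e.png",C)
E
```

```text
foot [[0.7197, 0.1635], [0.6848, -0.0336], [0.5367, -0.0094], [0.5683, 0.189]]
-9.420402000023593 -9.539279343194343 0.15178650523802786 0.20053254207262824
stand [0.5978197  0.08228745] -9.479840671608969
web [[ 0.52458955 -0.16351788]
 [ 0.50344046 -0.31443514]] [ 0.514015   -0.23897651] 0.15239193495650288 -7.977307645280301
tabs [[ 0.53182069 -0.18444826]
 [ 0.51637012 -0.2930776 ]] [ 0.5240954  -0.23876293] 0.10972261656139001 -8.095003464864499
front [[ 0.44615942 -0.15279118]
 [ 0.42451083 -0.30626125]] [ 0.43533512 -0.22952621] 0.1549894365364524 -8.029207049670475
L [0.00018173 0.04753402]
R [ 0.00292876 -0.05805596]
R2 [ 0.00385457 -0.05639474]
```

View pics/d.png

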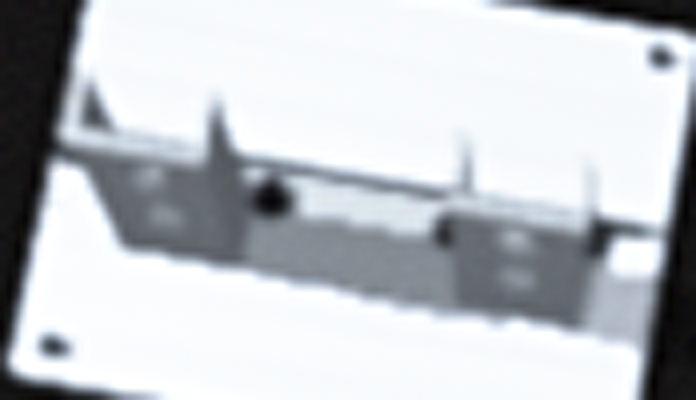

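View pics/e.png

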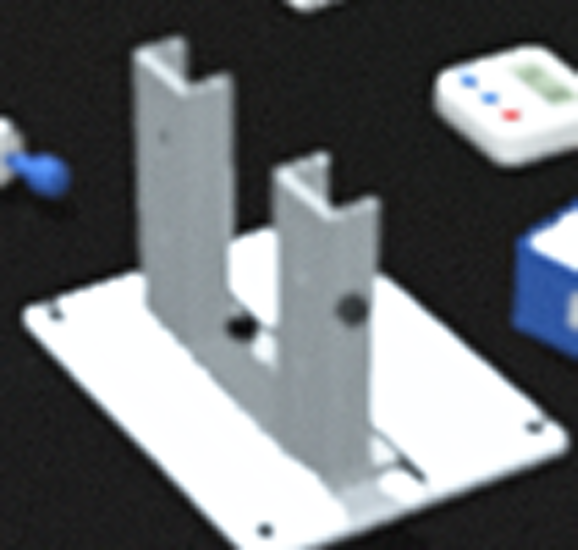

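Top zoom: slots at L (150,178)/(167,215) and R (516,238)/(517,278). The scene zoom shows both uprights but no clear slots.

```bash
python3 - <<'E'
from h import *
k=lambda u,v:((u+.5)/8-.5+215,(v+.5)/8-.5+165)
S=np.array([.5978,.0823]);th=np.radians(-9.48);R=np.array([[np.cos(th),-np.sin(th)],[np.sin(th),np.cos(th)]])
for n,u,v,z in(("L",150,178,.112),("L2",167,215,.068),("R",516,238,.112),("R2",517,278,.068),("Lbo",125,248,.008),("Lbi",245,262,.008),("Rbi",460,315,.008),("Rbo",582,327,.008),("Rti",452,212,.138),("Rto",592,228,.138)):
    print(n,(R.T@(ray("top",*k(u,v),z)[:2]-S)).round(4))
o=manip.get_obs();from scipy.spatial.transform import Rotation as Ro
print(Ro.from_quat(o["ee_rot"]).as_matrix().round(3))
E
```

```text
L [0.0013 0.0509]
L2 [0.0017 0.051 ]
R [ 0.0022 -0.0572]
R2 [ 0.0009 -0.0576]
Lbo [0.0028 0.0719]
Lbi [0.005  0.0327]
Rbi [-0.0002 -0.0389]
Rbo [ 0.0028 -0.0784]
Rti [-0.     -0.0393]
Rto [ 0.0023 -0.079 ]
[[-0.906  0.424 -0.   ]
 [ 0.424  0.906 -0.001]
 [-0.    -0.001 -1.   ]]
```

```bash
R1='[[[-0.1,-0.09,0],[0,0,0]],[[-0.2,-0.18,0],[0,0,0]],[[-0.3,-0.27,0],[0,0,0]],[[-0.4,-0.36,0],[0,0,0]],[[-0.5,-0.45,0],[0,0,0]],[[-0.6,-0.54,0],[0,0,0]],[[-0.7,-0.63,0],[0,0,0]],[[-0.8,-0.72,0],[0,0,0]],[[-0.9,-0.81,0],[0,0,0]],[[-1,-0.9,0],[0,0,0]]]'; unset R1
python3 -m inch '[[[-0.1,-0.09,0],[0,0,0]],[[-0.2,-0.18,0],[0,0,0]],[[-0.3,-0.27,0],[0,0,0]],[[-0.4,-0.36,0],[0,0,0]],[[-0.5,-0.45,0],[0,0,0]],[[-0.6,-0.54,0],[0,0,0]],[[-0.7,-0.63,0],[0,0,0]],[[-0.8,-0.72,0],[0,0,0]],[[-0.9,-0.81,0],[0,0,0]],[[-1,-0.9,0],[0,0,0]]]' 1 40
python3 -m inch '[[[-0.1,-0.09,0],[0,0,0]],[[-0.2,-0.18,0],[0,0,0]],[[-0.3,-0.27,0],[0,0,0]],[[-0.4,-0.36,0],[0,0,0]],[[-0.5,-0.45,0],[0,0,0]],[[-0.6,-0.54,0],[0,0,0]],[[-0.7,-0.63,0],[0,0,0]],[[-0.8,-0.72,0],[0,0,0]],[[-0.9,-0.81,0],[0,0,0]],[[-1,-0.9,0],[0,0,0]]]'
```

```text
clock: 1.1
position: [0.3072, 0.4661, 0.2313]
ee_rot: [0.217, 0.976, 0.0, -0.0]
ft_force: [-0.1, -0.1, -1.1]
grip_width: 0.999
grasp_force: 0.0
clock: 2.1
position: [0.3491, 0.367, 0.2313]
ee_rot: [0.217, 0.976, 0.0, 0.0]
ft_force: [-1.1, -0.0, 0.0]
grip_width: 1.005
grasp_force: 0.0
```

```bash
python3 -m inch '[[[-0.1,-0.09,0],[0,0,0]],[[-0.2,-0.18,0],[0,0,0]],[[-0.3,-0.27,0],[0,0,0]],[[-0.4,-0.36,0],[0,0,0]],[[-0.5,-0.45,0],[0,0,0]],[[-0.6,-0.54,0],[0,0,0]],[[-0.7,-0.63,0],[0,0,0]],[[-0.8,-0.72,0],[0,0,0]],[[-0.9,-0.81,0],[0,0,0]],[[-1,-0.9,0],[0,0,0]]]' >/dev/null
python3 -m inch '[[[-0.1,-0.09,0],[0,0,0]],[[-0.2,-0.18,0],[0,0,0]],[[-0.3,-0.27,0],[0,0,0]],[[-0.4,-0.36,0],[0,0,0]],[[-0.5,-0.45,0],[0,0,0]],[[-0.6,-0.54,0],[0,0,0]],[[-0.7,-0.63,0],[0,0,0]],[[-0.8,-0.72,0],[0,0,0]],[[-0.9,-0.81,0],[0,0,0]],[[-1,-0.9,0],[0,0,0]]]'
python3 -m inch '[[[-0.08,-0.1,0],[0,0,0]],[[-0.15,-0.2,0],[0,0,0]],[[-0.23,-0.3,0],[0,0,0]],[[-0.3,-0.4,0],[0,0,0]],[[-0.38,-0.5,0],[0,0,0]],[[-0.45,-0.6,0],[0,0,0]],[[-0.53,-0.7,0],[0,0,0]],[[-0.6,-0.8,0],[0,0,0]],[[-0.68,-0.9,0],[0,0,0]],[[-0.75,-1,0],[0,0,0]]]' >/dev/null
python3 -m inch '[[[-0.08,-0.1,0],[0,0,0]],[[-0.15,-0.2,0],[0,0,0]],[[-0.23,-0.3,0],[0,0,0]],[[-0.3,-0.4,0],[0,0,0]],[[-0.38,-0.5,0],[0,0,0]],[[-0.45,-0.6,0],[0,0,0]],[[-0.53,-0.7,0],[0,0,0]],[[-0.6,-0.8,0],[0,0,0]],[[-0.68,-0.9,0],[0,0,0]],[[-0.75,-1,0],[0,0,0]]]'
python3 -m inch '[[[-0.08,-0.1,0.06],[0,0,0]],[[-0.15,-0.2,0.12],[0,0,0]],[[-0.23,-0.3,0.18],[0,0,0]],[[-0.3,-0.4,0.24],[0,0,0]],[[-0.38,-0.5,0.3],[0,0,0]],[[-0.45,-0.6,0.36],[0,0,0]],[[-0.53,-0.7,0.42],[0,0,0]],[[-0.6,-0.8,0.48],[0,0,0]],[[-0.68,-0.9,0.54],[0,0,0]],[[-0.75,-1,0.6],[0,0,0]]]'
python3 -m inch '[[[-0.08,-0.1,0.06],[0,0,0.1]],[[-0.15,-0.2,0.12],[0,0,0.2]],[[-0.23,-0.3,0.18],[0,0,0.3]],[[-0.3,-0.4,0.24],[0,0,0.4]],[[-0.38,-0.5,0.3],[0,0,0.5]],[[-0.45,-0.6,0.36],[0,0,0.6]],[[-0.53,-0.7,0.42],[0,0,0.7]],[[-0.6,-0.8,0.48],[0,0,0.8]],[[-0.68,-0.9,0.54],[0,0,0.9]],[[-0.75,-1,0.6],[0,0,1]]]'
```

```text
clock: 4.1
position: [0.433, 0.1687, 0.2313]
ee_rot: [0.217, 0.976, 0.0, -0.0]
ft_force: [-0.7, -0.5, -0.1]
grip_width: 0.996
grasp_force: 0.0
clock: 6.1
position: [0.4737, -0.027, 0.2313]
ee_rot: [0.217, 0.976, 0.0, 0.0]
ft_force: [-0.3, -0.2, 0.6]
grip_width: 0.998
grasp_force: 0.0
clock: 7.1
position: [0.4942, -0.1249, 0.1829]
ee_rot: [0.217, 0.976, 0.0, 0.0]
ft_force: [0.2, -0.4, 0.3]
grip_width: 1.003
grasp_force: 0.0
clock: 8.1
position: [0.5146, -0.2228, 0.1348]
ee_rot: [0.575, 0.818, -0.0, 0.0]
ft_force: [0.2, -1.0, -0.2]
grip_width: 1.002
grasp_force: 0.0
```

```bash
python3 -m inch '[[[-0.03,-0.03,0.1],[0,0,0.12]],[[-0.06,-0.06,0.2],[0,0,0.24]],[[-0.1,-0.09,0.3],[0,0,0.36]],[[-0.13,-0.11,0.4],[0,0,0.48]],[[-0.155,-0.13,0.5],[0,0,0.62]],[[-0.155,-0.13,0.6],[0,0,0.62]],[[-0.155,-0.13,0.7],[0,0,0.62]],[[-0.155,-0.13,0.8],[0,0,0.62]],[[-0.155,-0.13,0.87],[0,0,0.62]],[[-0.155,-0.13,0.87],[0,0,0.62]]]'
python3 - <<'E'
from h import *
cv2.imwrite("pics/f.png",np.hstack([manip.camera("scene")[180:380,240:440,::-1],manip.camera("top")[180:380,300:500,::-1]]).repeat(2,0).repeat(2,1))
E
```

```text
clock: 9.1
position: [0.5084, -0.2369, 0.0649]
ee_rot: [0.754, 0.657, -0.0, -0.001]
ft_force: [1.0, -0.1, -0.3]
grip_width: 1.002
grasp_force: 0.0
```

View pics/f.png

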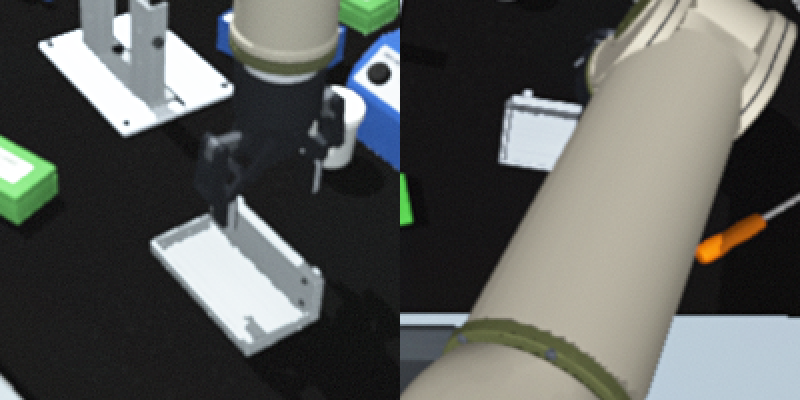

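The scene crop shows the fingers straddling the web: tips at (225,215) and (318,185), web middle below them at (272,235). I'll descend and close.

```bash
python3 -m inch '[[[0,0,0.07],[0,0,0]],[[0,0,0.14],[0,0,0]],[[0,0,0.21],[0,0,0]],[[0,0,0.28],[0,0,0]],[[0,0,0.35],[0,0,0]],[[0,0,0.42],[0,0,0]],[[0,0,0.48],[0,0,0]],[[0,0,0.52],[0,0,0]],[[0,0,0.52],[0,0,0]],[[0,0,0.52],[0,0,0]]]'
python3 -m inch '[[[0,0,0],[0,0,0]],[[0,0,0],[0,0,0]],[[0,0,0],[0,0,0]],[[0,0,0],[0,0,0]],[[0,0,0],[0,0,0]],[[0,0,0],[0,0,0]],[[0,0,0],[0,0,0]],[[0,0,0],[0,0,0]],[[0,0,0],[0,0,0]],[[0,0,0],[0,0,0]]]' 0 80
```

```text
clock: 10.2
position: [0.5089, -0.2373, 0.0242]
ee_rot: [0.755, 0.656, 0.0, 0.0]
ft_force: [-0.3, -0.2, 0.6]
grip_width: 0.998
grasp_force: 0.0
clock: 11.2
position: [0.509, -0.2372, 0.0243]
ee_rot: [0.755, 0.656, 0.0, 0.0]
ft_force: [-0.9, -0.4, 6.3]
grip_width: 0.102
grasp_force: 78.9
```

```bash
python3 -m inch '[[[0,0,-0.15],[0,0,0]],[[0,0,-0.3],[0,0,0]],[[0,0,-0.45],[0,0,0]],[[0,0,-0.6],[0,0,0]],[[0.05,0,-0.75],[0,0,0]],[[0.1,0,-0.9],[0,0,0]],[[0.2,0,-1],[0,0,0]],[[0.3,0,-1],[0,0,0]],[[0.4,0,-1],[0,0,0]],[[0.5,0,-1],[0,0,0]]]'
python3 -m inch '[[[0.1,0,-0.05],[0,0,0]],[[0.2,0,-0.05],[0,0,0]],[[0.3,0,-0.05],[0,0,0]],[[0.4,0,-0.05],[0,0,0]],[[0.5,0,-0.05],[0,0,0]],[[0.6,0,-0.05],[0,0,0]],[[0.7,0,-0.05],[0,0,0]],[[0.8,0,-0.05],[0,0,0]],[[0.9,0,-0.05],[0,0,0]],[[1,0,-0.05],[0,0,0]]]' >/dev/null
python3 -m inch '[[[0.1,0,0],[0,0,0]],[[0.2,0,0],[0,0,0]],[[0.3,0,0],[0,0,0]],[[0.4,0,0],[0,0,0]],[[0.5,0,0],[0,0,0]],[[0.6,0,0],[0,0,0]],[[0.7,0,0],[0,0,0]],[[0.8,0,0],[0,0,0]],[[0.9,0,0],[0,0,0]],[[1,0,0],[0,0,0]]]' >/dev/null
python3 -m inch '[[[0.1,0,0],[0,0,0]],[[0.2,0,0],[0,0,0]],[[0.3,0,0],[0,0,0]],[[0.4,0,0],[0,0,0]],[[0.5,0,0],[0,0,0]],[[0.6,0,0],[0,0,0]],[[0.7,0,0],[0,0,0]],[[0.8,0,0],[0,0,0]],[[0.9,0,0],[0,0,0]],[[1,0,0],[0,0,0]]]'
python3 -m inch '[[[0.1,0,0],[0,0,0.01]],[[0.2,0,0],[0,0,0.02]],[[0.3,0,0],[0,0,0.032]],[[0.4,0.03,0],[0,0,0.032]],[[0.5,0.06,0],[0,0,0.032]],[[0.57,0.06,0],[0,0,0.032]],[[0.59,0.06,0],[0,0,0.032]],[[0.59,0.06,0],[0,0,0.032]],[[0.59,0.06,0],[0,0,0.032]],[[0.59,0.06,0],[0,0,0.032]]]'
python3 - <<'E'
from h import *
a=manip.camera("scene");b=manip.camera("top");cv2.imwrite("pics/s1.png",a[:,:,::-1]);cv2.imwrite("pics/t1.png",b[:,:,::-1])
f=lambda c:cv2.resize(c,(400,400),interpolation=cv2.INTER_CUBIC)
cv2.imwrite("pics/g.png",np.hstack([f(a[130:270,220:360,::-1]),f(b[130:270,190:330,::-1])]))
E
```

```text
clock: 12.2
position: [0.5142, -0.1964, 0.1035]
ee_rot: [0.754, 0.656, -0.0, -0.0]
ft_force: [0.0, 0.7, -3.6]
grip_width: 0.104
grasp_force: 78.6
clock: 15.2
position: [0.5478, 0.0408, 0.1081]
ee_rot: [0.755, 0.656, 0.0, -0.0]
ft_force: [0.4, 0.3, -3.3]
grip_width: 0.101
grasp_force: 78.4
clock: 16.2
position: [0.559, 0.0857, 0.1081]
ee_rot: [0.763, 0.646, 0.0, -0.0]
ft_force: [0.6, 0.2, -3.7]
grip_width: 0.096
grasp_force: 78.3
```

View pics/g.png

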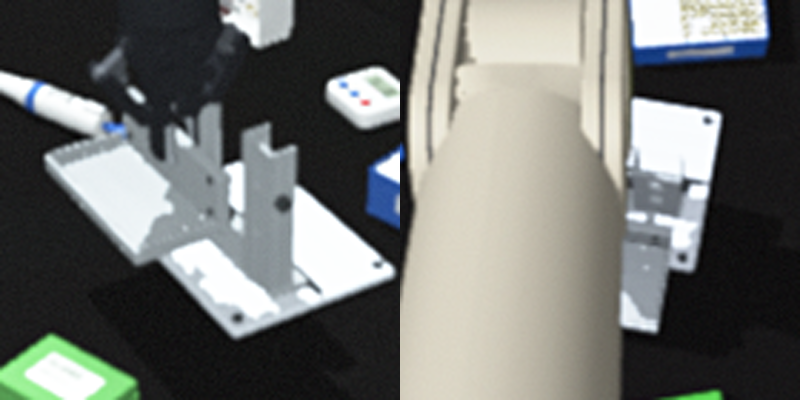

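The right half (top view) shows the right upright and the web's right end near (665,235). I'll zoom in there to compare them sideways.

```bash
python3 - <<'E'
import cv2
im=cv2.imread("pics/t1.png")[175:235,262:312]
cv2.imwrite("pics/i.png",cv2.resize(im,None,fx=10,fy=10,interpolation=cv2.INTER_CUBIC))
E
```

```text
(no output)
```

View pics/i.png

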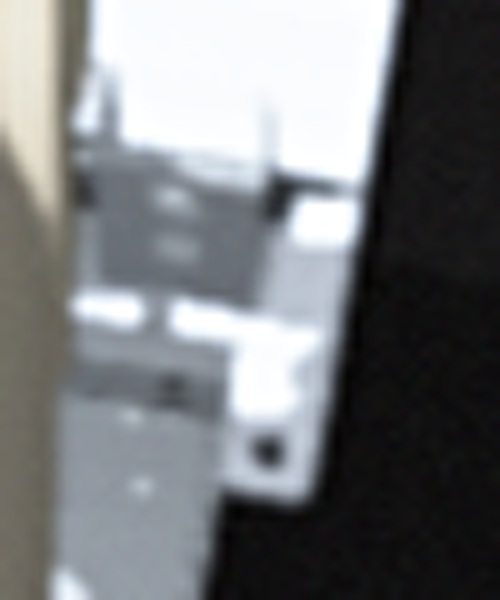

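Here the slots are at (178,197)/(178,245), the tab shows in the white gap at (157,312), and the web's rear right top corner is about (233,340).

```bash
python3 - <<'E'
from h import *
k=lambda u,v:((u+.5)/10-.5+262,(v+.5)/10-.5+175)
S=np.array([.5978,.0823]);th=np.radians(-9.48);R=np.array([[np.cos(th),-np.sin(th)],[np.sin(th),np.cos(th)]])
for n,u,v,z in(("slot",178,197,.112),("slot2",178,245,.068),("tab",157,312,.122),("tabL",145,312,.122),("tabR",168,312,.122),("webRR",233,340,.134),("webR",226,370,.134)):
    print(n,(R.T@(ray("top",*k(u,v),z)[:2]-S)).round(4))
o=manip.get_obs();print("tcp",R.T@(o["position"][:2]-S),o["position"][2])
from scipy.spatial.transform import Rotation as Ro
M=Ro.from_quat(o["ee_rot"]).as_matrix();print("tool y ang",np.degrees(np.arctan2(M[1,1],M[0,1])))
print(M.round(3))
E
```

```text
slot [ 0.0025 -0.0578]
slot2 [ 0.0016 -0.0578]
tab [-0.0275 -0.0583]
tabL [-0.028  -0.0556]
tabR [-0.0271 -0.0607]
webRR [-0.0335 -0.0768]
webR [-0.0406 -0.0764]
tcp [-0.03885317 -0.00288897] 0.10814998692601303
tool y ang -9.452365085170372
[[ 0.164  0.986  0.   ]
 [ 0.986 -0.164  0.   ]
 [ 0.     0.    -1.   ]]
```

```bash
python3 -m inch '[[[0,0.06,0],[0,0,0]],[[0,0.12,0],[0,0,0]],[[0,0.17,0],[0,0,0]],[[0,0.2,0],[0,0,0]],[[0,0.23,0],[0,0,0]],[[0,0.25,0],[0,0,0]],[[0,0.27,0],[0,0,0]],[[0,0.29,0],[0,0,0]],[[0,0.31,0],[0,0,0]],[[0,0.33,0],[0,0,0]]]'
```

```text
clock: 17.3
position: [0.5852, 0.0819, 0.1081]
ee_rot: [0.763, 0.647, 0.0, -0.0]
ft_force: [-0.2, 0.9, -3.2]
grip_width: 0.102
grasp_force: 78.4
```

```bash
python3 -m inch '[[[0,0.01,0],[0,0,0]],[[0,0.02,0],[0,0,0]],[[0,0.03,0],[0,0,0]],[[0,0.04,0],[0,0,0]],[[0,0.05,0],[0,0,0]],[[0,0.06,0],[0,0,0]],[[0,0.07,0],[0,0,0]],[[0,0.07,0],[0,0,0]],[[0,0.07,0],[0,0,0]],[[0,0.07,0],[0,0,0]]]'
```

```text
clock: 18.3
position: [0.5906, 0.0809, 0.1081]
ee_rot: [0.763, 0.647, 0.0, -0.0]
ft_force: [-0.7, -0.4, -3.2]
grip_width: 0.1
grasp_force: 78.4
```

```bash
python3 -m inch '[[[0,0.005,0],[0,0,0]],[[0,0.01,0],[0,0,0]],[[0,0.015,0],[0,0,0]],[[0,0.02,0],[0,0,0]],[[0,0.025,0],[0,0,0]],[[0,0.03,0],[0,0,0]],[[0,0.035,0],[0,0,0]],[[0,0.035,0],[0,0,0]],[[0,0.035,0],[0,0,0]],[[0,0.035,0],[0,0,0]]]'
```

```text
clock: 19.3
position: [0.5929, 0.0806, 0.108]
ee_rot: [0.763, 0.647, -0.0, -0.0]
ft_force: [-4.7, 1.1, 0.0]
grip_width: 0.099
grasp_force: 78.8
```

```bash
python3 -m inch '[[[0,0,0.015],[0,0,0]],[[0,0,0.03],[0,0,0]],[[0,0,0.045],[0,0,0]],[[0,0,0.06],[0,0,0]],[[0,0,0.07],[0,0,0]],[[0,0,0.08],[0,0,0]],[[0,0,0.085],[0,0,0]],[[0,0,0.09],[0,0,0]],[[0,0,0.09],[0,0,0]],[[0,0,0.09],[0,0,0]]]'
```

```text
clock: 20.3
position: [0.5929, 0.0808, 0.1009]
ee_rot: [0.763, 0.647, -0.0, -0.001]
ft_force: [-6.0, 1.5, 0.6]
grip_width: 0.102
grasp_force: 79.2
```

```bash
python3 -m inch '[[[0,0,0.01],[0,0,0]],[[0,0,0.02],[0,0,0]],[[0,0,0.025],[0,0,0]],[[0,0,0.03],[0,0,0]],[[0,0,0.035],[0,0,0]],[[0,0,0.04],[0,0,0]],[[0,0,0.045],[0,0,0]],[[0,0,0.05],[0,0,0]],[[0,0,0.05],[0,0,0]],[[0,0,0.05],[0,0,0]]]'
```

```text
clock: 21.3
position: [0.5929, 0.0809, 0.0968]
ee_rot: [0.763, 0.647, -0.0, -0.001]
ft_force: [-4.7, 1.9, -2.2]
grip_width: 0.101
grasp_force: 78.7
```

```bash
python3 -m inch '[[[0,0,0.005],[0,0,0]],[[0,0,0.01],[0,0,0]],[[0,0,0.015],[0,0,0]],[[0,0,0.02],[0,0,0]],[[0,0,0.025],[0,0,0]],[[0,0,0.025],[0,0,0]],[[0,0,0.025],[0,0,0]],[[0,0,0.025],[0,0,0]],[[0,0,0.025],[0,0,0]],[[0,0,0.025],[0,0,0]]]'
```

```text
clock: 22.3
position: [0.5929, 0.0808, 0.0945]
ee_rot: [0.763, 0.647, -0.0, -0.0]
ft_force: [-4.8, 1.6, -5.8]
grip_width: 0.099
grasp_force: 78.2
```

```bash
python3 -m inch '[[[0,0,0.005],[0,0,0]],[[0,0,0.01],[0,0,0]],[[0,0,0.015],[0,0,0]],[[0,0,0.02],[0,0,0]],[[0,0,0.02],[0,0,0]],[[0,0,0.02],[0,0,0]],[[0,0,0.02],[0,0,0]],[[0,0,0.02],[0,0,0]],[[0,0,0.02],[0,0,0]],[[0,0,0.02],[0,0,0]]]'
```

```text
clock: 23.3
position: [0.5929, 0.081, 0.0942]
ee_rot: [0.763, 0.647, 0.0, -0.001]
ft_force: [-11.3, 1.4, 8.3]
grip_width: 0.099
grasp_force: 80.5
```

```bash
python3 -m inch '[[[0,0,0.005],[0,0,0]],[[0,0,0.01],[0,0,0]],[[0,0,0.01],[0,0,0]],[[0,0,0.01],[0,0,0]],[[0,0,0.01],[0,0,0]],[[0,0,0.01],[0,0,0]],[[0,0,0.005],[0,0,0]],[[0,0,0],[0,0,0]],[[0,0,-0.01],[0,0,0]],[[0,0,-0.015],[0,0,0]]]'
python3 - <<'E'
from h import *
print(manip.get_obs()["torque"])
a=manip.camera("scene");b=manip.camera("top")
f=lambda c:cv2.resize(c,(400,400),interpolation=cv2.INTER_CUBIC)
cv2.imwrite("pics/j.png",np.hstack([f(a[140:240,240:340,::-1]),f(b[160:230,245:315,::-1])]))
E
```

```text
clock: 24.3
position: [0.5929, 0.0809, 0.0944]
ee_rot: [0.763, 0.647, -0.0, -0.001]
ft_force: [-5.2, 1.6, -6.6]
grip_width: 0.101
grasp_force: 78.1
[ 0.61431407  0.8828165  -0.17298584]
```

View pics/j.png

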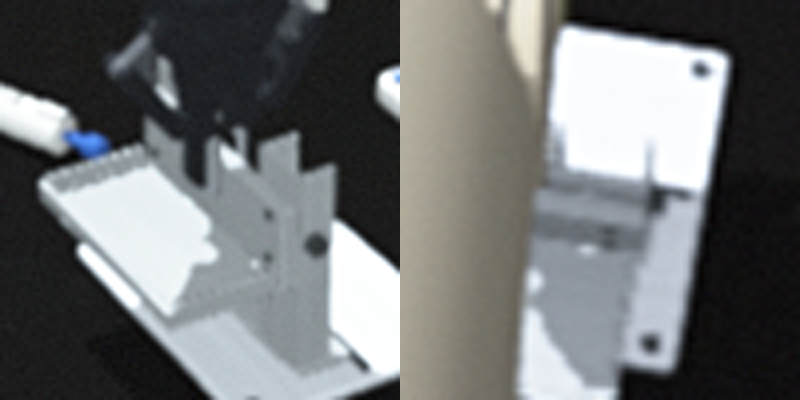

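The web sits flush on the uprights with its top just under their tops. Backing off gave a downward pull, so the rollers are holding the tips. I'll release.

```bash
python3 -m inch '[[[0,-0.005,0.01],[0,0,0]],[[0,-0.005,0.01],[0,0,0]],[[0,-0.005,0.01],[0,0,0]],[[0,-0.005,0.01],[0,0,0]],[[0,-0.005,0.01],[0,0,0]],[[0,-0.005,0.01],[0,0,0]],[[0,-0.005,0.01],[0,0,0]],[[0,-0.005,0.01],[0,0,0]],[[0,-0.005,0.01],[0,0,0]],[[0,-0.005,0.01],[0,0,0]]]' 0.5
python3 -m inch '[[[0,0,-0.05],[0,0,0]],[[0,0,-0.1],[0,0,0]],[[0,0,-0.2],[0,0,0]],[[0,0,-0.3],[0,0,0]],[[0,0,-0.4],[0,0,0]],[[0,0,-0.5],[0,0,0]],[[0,0,-0.6],[0,0,0]],[[0,0,-0.7],[0,0,0]],[[0,0,-0.8],[0,0,0]],[[0,0,-0.9],[0,0,0]]]'
python3 -m inch '[[[0,0,-0.1],[0,0,0]],[[0,-0.1,-0.2],[0,0,0]],[[0,-0.2,-0.3],[0,0,0]],[[0,-0.3,-0.4],[0,0,0]],[[0,-0.45,-0.5],[0,0,0]],[[0,-0.6,-0.6],[0,0,0]],[[0,-0.8,-0.7],[0,0,0]],[[0,-1,-0.8],[0,0,0]],[[0,-1,-0.8],[0,0,0]],[[0,-1,-0.8],[0,0,0]]]'
python3 - <<'E'
from h import *
a=manip.camera("scene");b=manip.camera("top")
f=lambda c:cv2.resize(c,(400,400),interpolation=cv2.INTER_CUBIC)
cv2.imwrite("pics/k.png",np.hstack([f(a[140:240,240:340,::-1]),f(b[160:230,245:315,::-1])]))
S=np.array([.5987,.0788]);th=np.radians(-9.48);c,s=np.cos(th),np.sin(th)
for z0 in(.070,.075):
  for P in((0,-75,50),(0,75,50),(-80,-75,13),(-80,75,13)):
    x,y,z=np.array(P)/1000;u,v=proj("scene",[S[0]+c*x-s*y,S[1]+s*x+c*y,z0+z]);print(z0,P,((u-240)*4).round(),((v-140)*4).round())
E
```

```text
clock: 25.4
position: [0.593, 0.0806, 0.0937]
ee_rot: [0.763, 0.647, 0.0, -0.0]
ft_force: [-0.4, -0.2, -0.4]
grip_width: 0.5
grasp_force: 0.0
clock: 26.4
position: [0.593, 0.0805, 0.1664]
ee_rot: [0.763, 0.647, 0.0, -0.0]
ft_force: [-0.1, -0.5, -0.6]
grip_width: 0.5
grasp_force: 0.0
clock: 27.4
position: [0.514, 0.094, 0.23]
ee_rot: [0.762, 0.647, 0.001, -0.0]
ft_force: [0.1, 0.3, -0.1]
grip_width: 0.504
grasp_force: 0.0
0.07 (0, -75, 50) 300.0 206.0
0.07 (0, 75, 50) 160.0 84.0
0.07 (-80, -75, 13) 170.0 310.0
0.07 (-80, 75, 13) 39.0 178.0
0.075 (0, -75, 50) 301.0 198.0
0.075 (0, 75, 50) 160.0 76.0
0.075 (-80, -75, 13) 170.0 303.0
0.075 (-80, 75, 13) 39.0 171.0
```

View pics/k.png

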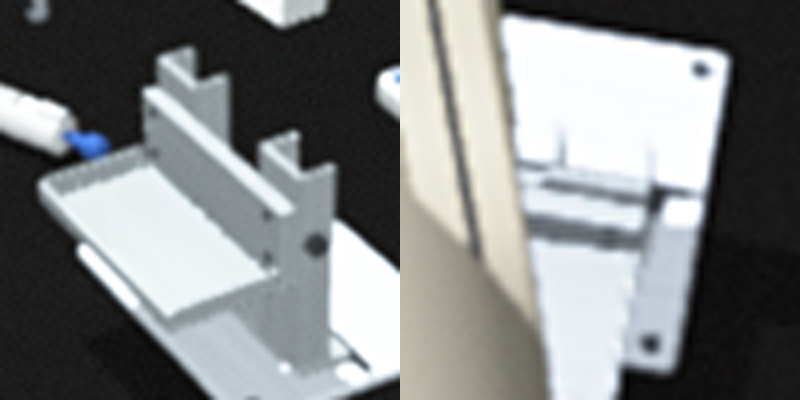

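The picture shows the shelf hung level and flush. Its corners, (297,210) right and (150,88) left, match the predicted home height on both sides.

```bash
python3 -c "
from workcell import manip
print(manip.hand_in())"
```

```text
the job is handed in; nothing more can be done
None
```

The shelf is hung in the upper slots, pushed down to the stop and held by the rollers on both sides, and released; I handed the job in at about 27.5 s of the 51 s, and the judge's result was not shown.

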